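# Push an instrument case home into the corner stop

## Task

Push the grey instrument case along the bench with the fingertips until it sits fully home in the aluminium corner stop, flush against both the long back rail and the short side rail, and then let it alone. Only push it: never lift, tip or carry it, and leave the spray can, cardboard tube, parts tray and screwdriver where they are.

Things in the scene. Friction and masses are not known exactly. Their poses are not given: they have to be found in the camera images.
- case: Flat grey metal box, 100 (x) x 140 (y) x 40 mm high, 0.4 to 0.8 kg, loose on the bench; plain sides, dark top with meter, two flat dials and four brass sockets. Origin: centre of underside; z up; x to its back face (goes to the back rail; sockets are at the front), y to its left face (goes to the side rail). Starts up to 0.4 rad off square, 30 mm or more off each rail's seat.
- stop: L-shaped stop of aluminium bars 25 mm wide, 30 mm high, fixed to the bench. Origin: inner corner at bench level; z up. Back rail: inner face is the plane x = 0, 320 mm long towards -y. Side rail: inner face is the plane y = 0, 200 mm long towards -x. The case belongs at x < 0, y < 0; seated, its origin is at x -50, y -70 mm, axes parallel to the stop's.
- case_back_left (a point): Lower back left corner of the case (+50, +70, 0 mm from its origin); seated, it meets the stop's inner corner.
- case_back_right (a point): Lower back right corner of the case (+50, -70, 0 mm from its origin); seated, it touches the back rail.
- case_front_left (a point): Lower front left corner of the case (-50, +70, 0 mm from its origin); seated, it touches the side rail.
- can: Bystander: upright spray can, 52 mm diameter, 150 mm high; it stands outside the corner of the stop or to the right (-y) of the work, the tube at the other of these places. Origin: centre of its underside, z up.
- tube: Bystander: upright brown cardboard tube, 60 mm diameter, 190 mm high; outside the corner of the stop or to the right of the work. Origin: centre of its underside, z up.
- tray: Bystander: open blue plastic parts tray 100 x 140 x 45 mm high, outside the side rail. Origin: centre of its underside, z up.
- driver: Bystander: screwdriver about 200 mm long and 26 mm thick lying on the bench beyond the back rail. Origin: on the underside, mid-length; x towards the blade.
Things that resemble listed ones, but are neither listed nor needed, are in the scene too. Of the things that look like the case, take the one that is farthest to the robot's right at the start.

How it is judged:
By the outcome, as a careful person would: the job done as asked, in the order asked, and still so for the second after the job is handed in, with the robot touching nothing.
It also fails if it takes over 72 s, if anything falls off the work surface, if the arm or the gripper's body presses on something with over 40 N, if the wrist force passes 120 N, or if a joint passes its speed limit or range.

## Robot

A 6-joint arm with a two-finger parallel gripper is mounted at the origin on the work surface. World frame = base frame: x ahead of the robot, y to its left, z up, the work surface at z = 0. Lengths are in m, angles in rad, forces in N, time in s.
With the tool pointing down it reaches from about 0.15 to 0.775 m from the base axis. Payload 6.1 kg.
Tool frame: the origin (TCP) lies at the very end of the fingers, on their centre line; the grasp point (between the pads) lies r.hold_point_z behind it (r.hold_point_z is the distance from the TCP to the grasp point, in m); z points along the fingers, y is the line along which they close (so a half turn about z gives the same grasp; the last joint's range is limited). The gripper opens to 85 mm and grips with 20 to 120 N. Pads are 22 mm wide; open, the fingers measure 114 mm over their backs; the gripper's body (76 mm by 85 mm) begins 54 mm behind the grasp point. The pads swing forward as they close: fully open they stand 13 mm farther back than shut.
Start: joints at [1.111, 0.126, -0.04, 1.405, 0, 1.571], TCP at [0.233, 0.47, 0.231] pointing down, gripper open.
Joint ranges: [-2.72, 2.72], [-0.95, 1.95], [-1.27, 1.35], [-1.78, 2.02], [-1.46, 1.47], [-3.14, 3.14]. Speed limits (rad/s): [2.39, 2.39, 3.01, 3.14, 3.14, 3.14].

## Interface

Orientations are given as a 3x3 rotation matrix whose columns are the frame's x, y, z axes.
In Python, from rig import r gives the robot as it stands. Calls block until the motion is done:
- r.move_ptp(position, orientation): joint-space move of the TCP to a pose.
- r.move_l(position, frame=None, max_speed=0.15, stop_force=None): straight line of the TCP; frame=None keeps the orientation; max_speed is the mean speed in m/s. With stop_force (N) it stops when the force on the tool has changed by that much, and returns True; else False.
- r.move_joints(angles): joint-space move.
- r.grip(opening, grasp_force=None): finger opening in m; grasp_force is the grip in N (None keeps the last); returns when the fingers have stopped.
- r.sleep(seconds).
- r.ik(position, orientation): joint angles nearest the present ones, or None.
- r.state(): the state.
- r.camera(name): name is "scene" or "top" or "wrist"; returns the picture (384x512x3 uint8, red, green, blue); there is no depth.
- r.calibration(name): a dict with "intrinsics" (3x3 intrinsics, pixels), "rvec" (rotation vector, rad) and "tvec" (3), from world to camera coordinates, as OpenCV has them. Camera axes: x right, y down, z forward; pixel columns grow to the right and rows downward; lengths in m; the calibration is good to about 2 mm. A picture is of the moment at which its call begins: read the wrist's pose just before it. calibration takes no time and is no camera call; for the wrist camera it gives the pose at the moment of the call.
A pose or a line that the arm cannot do raises r.IKError and nothing moves.
- r.sign_off(): hands the job in; it is judged then, once.
The state is a dict: "time": time; "q": joint angles; "qvel": joint speeds; "effort": joint torques, N m; "ee_pos": TCP position; "eef_rot": TCP orientation; "force": force on the tool from outside, world axes, zero at the start; "moment": the same for the moment, N m; "opening": finger opening in m; "grip_force": force on a finger pad.
Only numpy, scipy, OpenCV 4.12 (cv2) and the standard library are available. Lean on these libraries where they do the work, as an engineer would, in place of code of your own. Each camera call takes 0.05 s, during which the arm holds its last target. There are 200 camera calls.

## Working session

There is one attempt and no reset: what is moved stays moved. The work goes in short steps, each a Python script; the robot and the scene stay as the last script left them, time stands still between calls to the robot, and variables do not carry over. Pictures are saved under pics/ and viewed, at most 10 in all, crops included, and the job is handed in when it is done.

```bash
mkdir -p pics; ls; python3 - <<'E'
from rig import r
import cv2
for n in("top","scene"):
    im=r.camera(n);cv2.imwrite(f"pics/{n}0.png",im[:,:,::-1]);c=r.calibration(n);print(n,c)
print(r.state(),r.hold_point_z)
E
```

```text
pics
top {'intrinsics': array([[347.2111275 ,   0.        , 246.13807708],
       [  0.        , 347.2111275 , 196.17595834],
       [  0.        ,   0.        ,   1.        ]]), 'rvec': array([ 2.10724888, -2.13934391,  0.21572817]), 'tvec': array([0.07193087, 0.52513132, 1.00693283])}
scene {'intrinsics': array([[357.31759743,   0.        , 261.26629102],
       [  0.        , 357.31759743, 190.13124101],
       [  0.        ,   0.        ,   1.        ]]), 'rvec': array([ 2.03725634,  0.76800391, -0.42997162]), 'tvec': array([-0.44474896, -0.14110784,  1.35069867])}
{'time': 0.1, 'q': array([ 1.11097965e+00,  1.26317506e-01, -4.05410912e-02,  1.40541198e+00,
        1.04502183e-05,  1.57080080e+00]), 'qvel': array([-0.00016719, -0.00058744,  0.00338359, -0.00037984,  0.00216566,
       -0.00048243]), 'effort': array([ 1.17079886e-03, -4.36903596e+01,  3.53606665e+01,  1.36506374e-02,
        2.08863057e-04,  1.41250979e-05]), 'ee_pos': array([0.23281089, 0.47012261, 0.23059189]), 'eef_rot': array([[-8.96131877e-01,  4.43787357e-01, -6.63613499e-04],
       [ 4.43787853e-01,  8.96130910e-01, -1.31648851e-03],
       [ 1.04436126e-05, -1.47425093e-03, -9.99998913e-01]]), 'force': array([ 0.1020049 ,  0.49342253, -0.23360343]), 'moment': array([-0.01194558, -0.06347851, -0.02602543]), 'grip_force': 0.0, 'opening': 0.08516753586000277} 0.0187
```

View pics/top0.png

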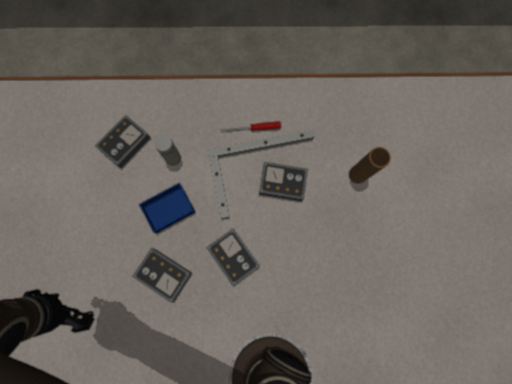

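View pics/scene0.png

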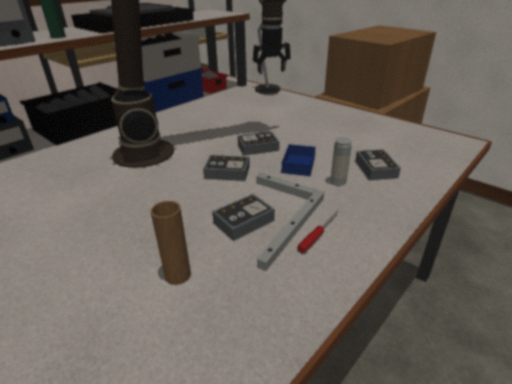

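Top view: the target case is at about (284,181), sockets at the bottom. The stop's corner is near (214,155), with the back rail running right to (312,134) and the side rail down to (225,217). The can (168,150) is outside the corner and the tube (368,165) is to the right. The scene view agrees.

```bash
cat > h.py <<'E'
import numpy as np, cv2
from rig import r
def ray(cal,px,z):
    R=cv2.Rodrigues(cal["rvec"])[0]; K=cal["intrinsics"]; t=np.asarray(cal["tvec"]).ravel()
    px=np.atleast_2d(px).astype(float); d=(np.linalg.inv(K)@np.c_[px,np.ones(len(px))].T).T@R; c=-R.T@t
    return (c+d*((z-c[2])/d[:,2])[:,None])[:,:2]
def proj(cal,p): return cv2.projectPoints(np.atleast_2d(p).astype(float),cal["rvec"],cal["tvec"],cal["intrinsics"],None)[0][:,0]
def down(a): # tool down, finger-closing axis y at world angle a
    y=np.array([np.cos(a),np.sin(a),0]); z=np.array([0,0,-1.]); return np.c_[np.cross(y,z),y,z]
E
python3 - <<'E'
from h import *
im=cv2.imread("pics/top0.png"); c=r.calibration("top")
print("rough case",ray(c,[[284,180]],.04),"corner",ray(c,[[218,157]],.03),"rail end",ray(c,[[312,136]],.03),ray(c,[[226,217]],.03), "tube",ray(c,[[355,178]],0),"can",ray(c,[[174,162]],0))
g=im.max(2); s=im.max(2).astype(int)-im.min(2)
m=((g<95)).astype(np.uint8); m[:120]=0; m[210:]=0; m[:,:250]=0; m[:,330:]=0
cs=max(cv2.findContours(m,0,2)[0],key=cv2.contourArea); b=cv2.minAreaRect(cs); print(b); print(ray(c,cv2.boxPoints(b),.04))
cv2.imwrite("pics/crop0.png",cv2.resize(im[115:235,195:335],None,fx=5,fy=5,interpolation=2))
# reach check of wrist look pose
p=ray(c,[[265,180]],.04)[0]
for z in(.3,.35,.4):
  for a in(0,1.57,-1.57): print(z,a,r.ik([p[0]-.08,p[1],z],down(a)))
E
```

```text
rough case [[ 0.57784302 -0.05464864]] corner [[0.65833838 0.15113634]] rail end [[ 0.72475461 -0.15152936]] [[0.46599459 0.12662673]] tube [[ 0.59100751 -0.28977006]] can [[0.65284221 0.29638307]]
((282.9689025878906, 181.86351013183594), (44.8132438659668, 34.46773147583008), 8.972626686096191)
[[ 0.53021695  0.02684057]
 [ 0.63899585  0.00749973]
 [ 0.6143519  -0.1305876 ]
 [ 0.50637899 -0.10863546]]
0.3 0 [0.00891634 0.08637828 0.06664999 1.55106804 0.         1.57971266]
0.3 1.57 [0.00891634 0.08637828 0.06664999 1.55106804 0.         0.00971266]
0.3 -1.57 [ 0.00891634  0.08637828  0.06664999  1.55106804  0.         -3.13347265]
0.35 0 [0.00891634 0.10717984 0.20147342 1.6650899  0.         1.57971266]
0.35 1.57 [0.00891634 0.10717984 0.20147342 1.6650899  0.         0.00971266]
0.35 -1.57 [ 0.00891634  0.10717984  0.20147342  1.6650899   0.         -3.13347265]
0.4 0 [0.00891634 0.14105356 0.35582625 1.78556902 0.         1.57971266]
0.4 1.57 [0.00891634 0.14105356 0.35582625 1.78556902 0.         0.00971266]
0.4 -1.57 [ 0.00891634  0.14105356  0.35582625  1.78556902  0.         -3.13347265]
```

View pics/crop0.png

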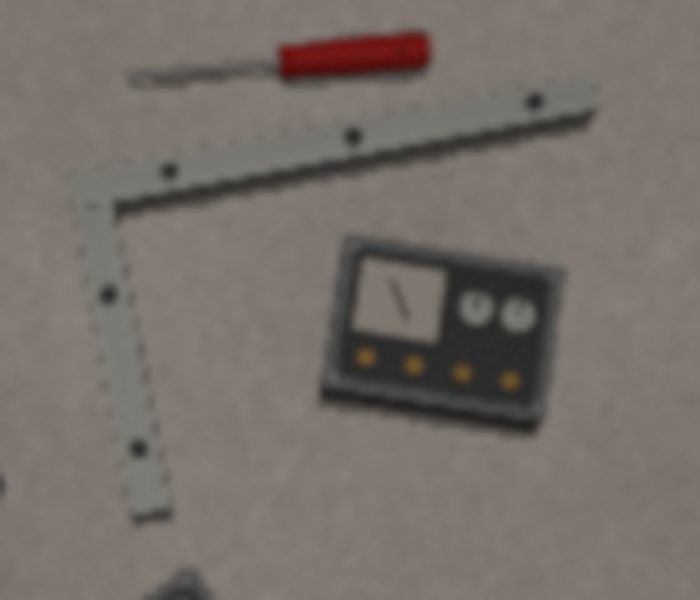

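Crop (5x): the case's top corners are at about BL(345,237), BR(565,268), FR(540,418), FL(322,388). The rail's inner top edge has its corner at (117,205) and ends at (592,113) and (170,512).

```bash
python3 - <<'E'
from h import *
import json
c=r.calibration("top")
f=lambda p:np.array(p)/5.+[195,115]-.4
C=ray(c,f([[345,237],[565,268],[540,418],[322,388]]),.04); S=ray(c,f([[117,205],[592,113],[170,512]]),.03)
n=lambda i,j:np.linalg.norm(C[i]-C[j]); print("case",C.mean(0),n(0,1),n(1,2),n(2,3),n(3,0))
ang=lambda v:np.arctan2(v[1],v[0])
yc=[ang(C[0]-C[1])-np.pi/2,ang(C[3]-C[2])-np.pi/2,ang(C[0]-C[3]),ang(C[1]-C[2])]
print("case yaw",yc); ys=[ang(S[0]-S[1])-np.pi/2,ang(S[0]-S[2])]; print("stop",S,ys,np.linalg.norm(S[0]-S[1]),np.linalg.norm(S[0]-S[2]))
a=(ys[0]*3+ys[1]*2)/5; R=np.array([[np.cos(a),-np.sin(a)],[np.sin(a),np.cos(a)]]); print("case in stop",R.T@(C.mean(0)-S[0]),"C in stop\n",(C-S[0])@R)
print("tube,can in stop",(ray(c,[[355,178],[174,162]],0)-S[0])@R)
json.dump(dict(o=S[0].tolist(),a=a),open("stop.json","w")); print(a)
E
```

```text
case [ 0.57782768 -0.05213469] 0.13909303925767844 0.09747750219794046 0.13541739185576324 0.09806490310645459
case yaw [np.float64(-0.15926999469960945), np.float64(-0.15410348778830651), np.float64(-0.17082580247142934), np.float64(-0.2086414238461265)]
stop [[ 0.66297712  0.15113547]
 [ 0.72063857 -0.15453968]
 [ 0.4658761   0.11864766]] [np.float64(0.18644550431585816), np.float64(0.163359365923026)] 0.31106612724924826 0.199760527458971
case in stop [-0.11964941 -0.18507621] C in stop
 [[-0.05106338 -0.13696242]
 [-0.09698739 -0.26825545]
 [-0.18729814 -0.23156989]
 [-0.14324871 -0.10351709]]
tube,can in stop [[-0.14856753 -0.42131342]
 [ 0.01562879  0.14475953]]
0.1772110489587253
```

```bash
cat >> h.py <<'E'
import json
_s=json.load(open("stop.json")); O=np.array(_s["o"]); A=_s["a"]; RS=np.array([[np.cos(A),-np.sin(A)],[np.sin(A),np.cos(A)]])
def W(x,y,z): return np.r_[O+RS@[x,y],z]      # stop frame -> world
def T(): # TCP and force in stop frame
    s=r.state(); return np.round(np.r_[RS.T@(s["ee_pos"][:2]-O),s["ee_pos"][2]],4), np.round(RS.T@s["force"][:2],1), round(s["time"],1)
E
python3 - <<'E'
from h import *
F=down(A+np.pi/2)
r.move_ptp(W(-.235,-.165,.15),F)
r.move_l(W(-.235,-.165,.006),max_speed=.12); print(T())
print(r.move_l(W(-.125,-.165,.006),max_speed=.05,stop_force=25)); print(T())
for n in("top",): cv2.imwrite("pics/top1.png",cv2.resize(r.camera(n)[115:235,195:335,::-1],None,fx=5,fy=5,interpolation=2))
E
```

```text
(array([-0.2344, -0.1652,  0.0067]), array([0.9, 0.2]), 3.5)
False
(array([-0.1261, -0.1657,  0.0056]), array([-4.8, -3.1]), 5.9)
```

View pics/top1.png

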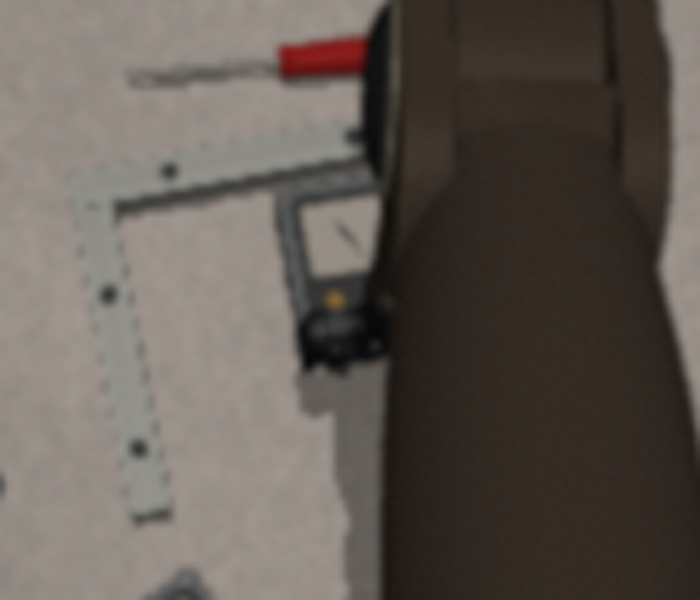

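The case is now square to the stop. Its back edge (row ~185) is about 1 cm short of the rail and its left edge runs (278,195)→(300,330). I'll continue to the rail.

```bash
python3 - <<'E'
from h import *
print(r.move_l(W(-.095,-.165,.006),max_speed=.03,stop_force=15)); print(T())
x=T()[0][0]
r.move_l(W(-.16,-.165,.006),max_speed=.12); r.move_l(W(-.16,-.165,.13),max_speed=.2)
r.grip(.035)
F=down(A)
r.move_ptp(W(-.055,-.305,.13),F)
r.move_l(W(-.055,-.305,.006),max_speed=.12); print(T(),x)
cv2.imwrite("pics/top2.png",cv2.resize(r.camera("top")[115:235,195:335,::-1],None,fx=5,fy=5,interpolation=2))
E
```

```text
True
(array([-0.1088, -0.165 ,  0.0048]), array([0.2, 0.3]), 6.6)
(array([-0.0544, -0.3053,  0.007 ]), array([-0.1,  0.7]), 10.9) -0.1088
```

View pics/top2.png

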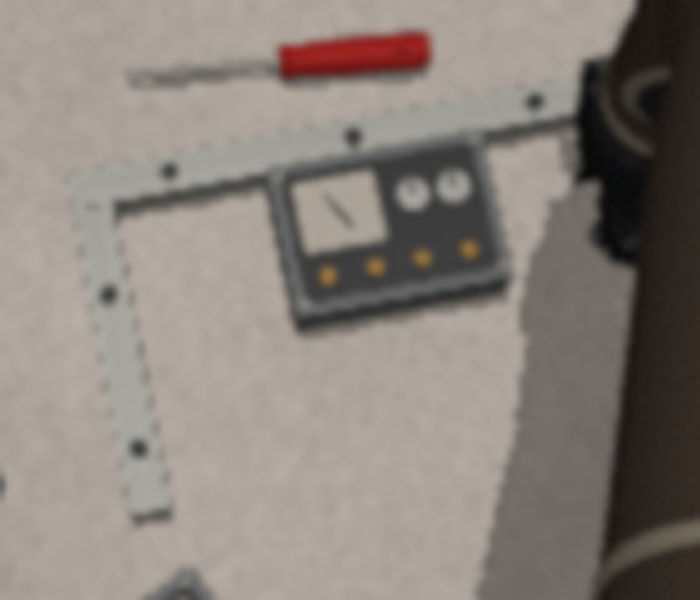

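The case is flush on the back rail. Next I push it left along the rail.

```bash
python3 - <<'E'
from h import *
print(r.move_l(W(-.055,-.165,.006),max_speed=.05,stop_force=25),T())
print(r.move_l(W(-.055,-.135,.006),max_speed=.03,stop_force=15),T())
r.move_l(W(-.055,-.21,.006),max_speed=.12); r.move_l(W(-.055,-.21,.13),max_speed=.2)
r.grip(.085)
# re-press the back
r.move_ptp(W(-.16,-.07,.13),down(A+np.pi/2)); r.move_l(W(-.16,-.07,.006),max_speed=.12)
print(r.move_l(W(-.09,-.07,.006),max_speed=.03,stop_force=15),T())
r.move_l(W(-.16,-.07,.006),max_speed=.12); r.move_l(W(-.16,-.07,.13),max_speed=.2)
r.grip(.035)
r.move_ptp(W(-.055,-.21,.13),down(A)); r.move_l(W(-.055,-.21,.006),max_speed=.12)
print(r.move_l(W(-.055,-.13,.006),max_speed=.03,stop_force=15),T())
r.move_l(W(-.055,-.21,.006),max_speed=.12); r.move_l(W(-.055,-.21,.13),max_speed=.2)
r.move_ptp(W(-.15,-.09,.28),down(A)); print(T())
cv2.imwrite("pics/w3.png",r.camera("wrist")[:,:,::-1]); print(r.calibration("wrist"))
r.move_ptp(W(-.35,-.3,.25),down(A)); print(T())
cv2.imwrite("pics/top3.png",cv2.resize(r.camera("top")[115:235,195:335,::-1],None,fx=5,fy=5,interpolation=2))
E
```

```text
False (array([-0.0555, -0.166 ,  0.006 ]), array([-1.9, -6.3]), 13.9)
True (array([-0.0552, -0.1497,  0.0061]), array([-0.2, -3.2]), 14.6)
True (array([-0.1094, -0.0698,  0.0051]), array([0.4, 0.5]), 20.6)
True (array([-0.0552, -0.1496,  0.0058]), array([ 0.5, -2.8]), 26.8)
(array([-0.1498, -0.0903,  0.2783]), array([ 0.5, -0.1]), 29.1)
{'intrinsics': array([[298.32592225,   0.        , 249.47352601],
       [  0.        , 298.32592225, 190.33088736],
       [  0.        ,   0.        ,   1.        ]]), 'rvec': array([-2.84125418, -0.25189485, -0.03278202]), 'tvec': array([-0.52884803, -0.10709929,  0.40832878])}
(array([-0.3494, -0.3   ,  0.2498]), array([-0.2,  0.2]), 30.2)
```

View pics/w3.png

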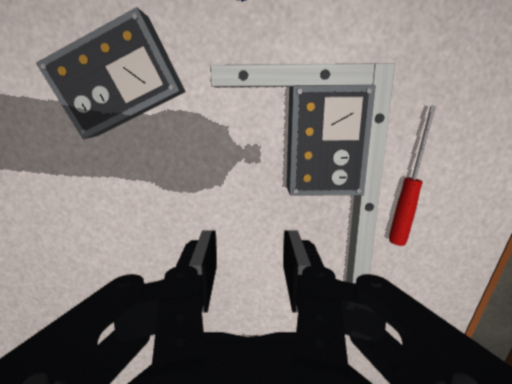

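View pics/top3.png

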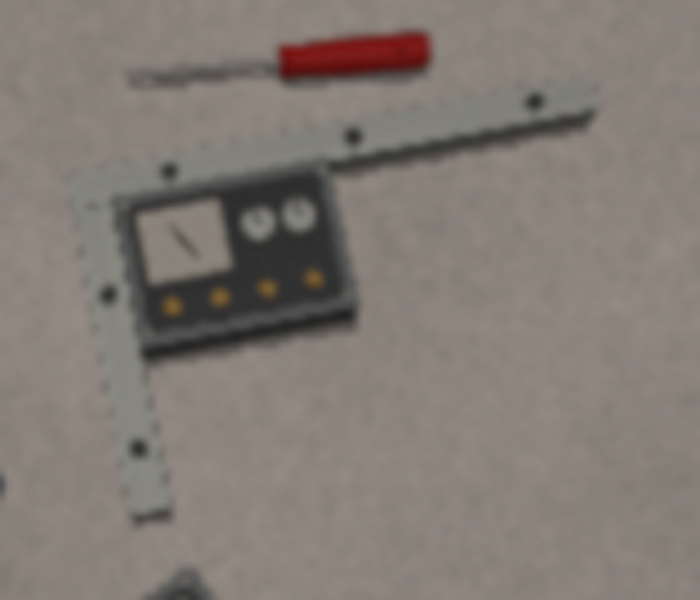

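In both views the case sits flush in the corner: wrist (290–372, 86–194), top crop (120–355, 165–350). The repeat presses stopped at the same places, and no gaps show.

```bash
python3 -c "
from rig import r
r.sleep(.3);print(r.sign_off())"
```

```text
the job is handed in; nothing more can be done
None
```

The case was pushed home, looks flush against both rails with no visible gap, and the job is handed in after about 31 s of robot time; no verdict was returned.

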